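Find the thickness block that fits the slicing guide

TASK

The stop of the small wooden slicing guide has been locked at an unknown slice thickness. By trying the three wooden thickness blocks, find the thickest one that slides into the slot between fence and stop without being forced, and leave it fully down on the slot's floor, upright, midway along the slot and released. Leave the other two standing upright on the table, never press a block hard against the guide (a light push of 5 to 10 N is ample), and do not disturb the other things on the table.

Things in the scene. Friction and masses are not known exactly. Their poses are not given: they have to be found in the camera images.
- guide: wooden slicing guide, fixed: board 120 (x) by 130 (y -87 to 43) by 8 mm; fixed fence 60 long (x), 16 thick, top at z=36, inner face at y=0 looking to -y; facing it, towards -y, a locked stop, parallel, of equal length and height; in its top a steel rivet 11 mm behind its face; then steel bracket and black screw (y -71 to -92, up to z=34). Origin: on the table, below slot_floor; z up.
- slot_floor (a point): on the slot floor, 8 mm above the table, at the foot of the fence face, midway along; guide's axes. The slot runs along x, open at top and ends, from y=0 to y=-width; width 12.8 to 20 mm, to be found by trying. Upper inner edges of fence and stop are chamfered (4 mm wide, 6 deep): the slot is parallel below z=22 mm over this point. Seated blocks have their underside here.
- block_thin: light wooden block: plate 12 mm thick (y), 50 long (x), 40 high, with a central grip tab on top (24 along x, 10 thick along y, 40 to 71 mm above the underside; same on all three). About 60 g. Origin: centre of the underside; z up. Stands on its lower edge in a loose row with the others, order unknown, between the oven at the left (y over 0.35 m) and the 40 mm high board behind (x over 0.70 m).
- block_middle: light wooden block: plate 14.5 mm thick (y), 50 long (x), 40 high, with a central grip tab on top (24 along x, 10 thick along y, 40 to 71 mm above the underside; same on all three). About 60 g. Origin: centre of the underside; z up. Stands on its lower edge in a loose row with the others, order unknown, between the oven at the left (y over 0.35 m) and the 40 mm high board behind (x over 0.70 m).
- block_thick: light wooden block: plate 17 mm thick (y), 50 long (x), 40 high, with a central grip tab on top (24 along x, 10 thick along y, 40 to 71 mm above the underside; same on all three). About 60 g. Origin: centre of the underside; z up. Stands on its lower edge in a loose row with the others, order unknown, between the oven at the left (y over 0.35 m) and the 40 mm high board behind (x over 0.70 m).
- tape_roll: white ribbon spool lying flat, 58 mm across, 18 mm high; origin under its centre. Bystander.
- cutter_star: tin star cookie cutter, 62 mm across, 23 mm high; origin under its centre. Bystander.
- peeler: peeler with black handle, 170 mm long (x), 25 mm wide, 18 mm high; origin under its middle. Bystander.
Mind the look-alikes: they are no part of the job. What is shaped like the block_thick but pink or red is not meant.

How it is judged:
By the outcome, as a careful person would: the job done as asked, in the order asked, and still so for the second after the job is handed in, with the robot touching nothing.
It also fails if it takes over 72 s, if anything falls off the work surface, if the arm or the gripper's body presses on something with over 40 N, if the wrist force passes 120 N, or if a joint passes its speed limit or range.

ROBOT

A 6-joint arm with a two-finger parallel gripper is mounted at the origin on a cart in front of the work surface, level with it; the furniture and walls round the work are solid. World frame = base frame: x ahead of the robot, y to its left, z up, the work surface at z = 0. Lengths are in mm, angles in rad, forces in N, time in s.
With the tool pointing down it reaches from about 350 to 875 mm from the base axis. Payload 4.2 kg.
Tool frame: the origin (TCP) lies between the finger pads; the fingertips stand 25 mm ahead of it and the grasp point (between the pads) lies 6 mm ahead of it; z points along the fingers, y is the line along which they close (so a half turn about z gives the same grasp; the last joint's range is limited). The gripper opens to 85 mm and grips with 20 to 120 N. Pads are 22 mm wide; open, the fingers measure 114 mm over their backs; the gripper's body (76 mm by 85 mm) begins 54 mm behind the grasp point. The pads swing forward as they close: fully open they stand 13 mm farther back than shut.
Start: joints at [-1.086, 0.385, 0.008, 0, -1.194, -0.259], TCP at [139.947, -609.109, 256.312] pointing down, gripper open.
Joint ranges: [-3.14, 3.14], [-1.21, 2.06], [-1.07, 1.41], [-3.16, 2.05], [-2.99, -0.16], [-3.1, 3.1]. Speed limits (rad/s): [2.79, 2.79, 3.14, 3.14, 3.14, 3.14].

INTERFACE

Orientations are given as a unit quaternion [x, y, z, w].
In Python, from bench import arm gives the robot as it stands.
- The arm moves only by the shell command python3 -m pendant 'ROWS'. ROWS is JSON, a list of rows, each a list of 7 numbers: the shift along the tool's x, y, z in m, then the turn, a rotation vector about the tool's x, y, z in degrees, then the finger opening in m, from 0 to 0.0854. In form: [[x, y, z, wx, wy, wz, fingers], ...]. A call has 1 to 12 rows; each row shifts and turns the commanded pose from where the row before left it, along the tool's axes as they then stand; what a row does not reach is not made up. A row lasts 1/10 s, in which the tool goes at most 50 mm and 8.59 degrees, less where a joint would pass 70% of its speed; a pose out of reach is approached as far as the arm can. A call is refused whole if a number of a shift passes 0.05 or a number of a turn 8.59, either way. A call with a gripper value outside its range is refused whole. The fingers move at their own pace and stop on an object; the grip force is fixed at half the most. Time passes only in rows, so rows that do not move let the fingers close. It gives the time, the measured TCP pose, the force, the opening and the grip force at its end, in the units of the state.
- arm.read_state(): the state, without advancing time (a new reading comes with each control period).
- arm.get_image(name): name is "side" or "top" or "wrist"; returns a dict with "image" (400x640x3 uint8, red, green, blue), "fx", "fy", "cx", "cy" (pixels), "xyz" and "rotation" of the camera in the world. Camera axes: x right, y down, z forward; pixel columns grow to the right and rows downward; lengths in mm; the calibration is good to about 2 mm. A picture is of the moment at which its call begins. There is no depth.
- arm.job_done(): hands the job in; it is judged then, once.
The state is a dict: "clock": time; "joints": joint angles; "joint_vel": joint speeds; "joint_efforts": joint torques, N m; "position": TCP position; "ee_rot": TCP orientation; "contact_force": force on the tool from outside, world axes, zero at the start; "wrist_torque": the same for the moment, N m; "gripper_width": finger opening in mm; "grasp_force": force on a finger pad.
Only numpy, scipy, OpenCV 4.12 (cv2) and the standard library are available. Lean on these libraries where they do the work, as an engineer would, in place of code of your own. Each camera call takes 0.05 s, during which the arm holds its last target. There are 200 camera calls.

## Working session

There is one attempt and no reset: what is moved stays moved. The work goes in short steps, Python scripts to look and compute and a shell command to move; the robot and the scene stay as the last step left them, time stands still between calls to the robot, and variables do not carry over. Pictures are saved under pics/ and viewed, at most 10 in all, crops included, and the job is handed in when it is done.

```bash
ls; mkdir -p pics
cat > h.py <<'E'
import numpy as np, cv2, json
from bench import arm
def snap(n,f):
    d=arm.get_image(n); cv2.imwrite(f'pics/{f}.png',d['image'][:,:,::-1]); 
    json.dump({k:np.array(v).tolist() for k,v in d.items() if k!='image'},open(f'pics/{f}.json','w')); return d
def crop(f,x0,y0,x1,y1,s,o):
    cv2.imwrite(f'pics/{o}.png',cv2.resize(cv2.imread(f'pics/{f}.png')[y0:y1,x0:x1],None,fx=s,fy=s,interpolation=cv2.INTER_CUBIC))
def ray(f,u,v,z):
    d=json.load(open(f'pics/{f}.json')); R=np.array(d['rotation']);c=np.array(d['xyz'])
    if R.shape!=(3,3):
        from scipy.spatial.transform import Rotation as Ro; R=Ro.from_quat(R).as_matrix()
    r=R@np.array([(u-d['cx'])/d['fx'],(v-d['cy'])/d['fy'],1]); return (c+r*(z-c[2])/r[2]).round(1)
def proj(f,p):
    d=json.load(open(f'pics/{f}.json')); R=np.array(d['rotation']);c=np.array(d['xyz'])
    if R.shape!=(3,3):
        from scipy.spatial.transform import Rotation as Ro; R=Ro.from_quat(R).as_matrix()
    q=R.T@(np.array(p)-c); return [round(d['fx']*q[0]/q[2]+d['cx'],1),round(d['fy']*q[1]/q[2]+d['cy'],1)]
E
python3 - <<'E'
from h import *
a=snap('top','top0');b=snap('side','side0')
for d in(a,b): print({k:np.round(d[k],3).tolist() for k in d if k!='image'})
cv2.imwrite('pics/both.png',np.vstack([a['image'],b['image']])[:,:,::-1])
im=np.vstack([a['image'],b['image']])[:,:,::-1]
print(arm.read_state())
E
```

```text
pics
{'fx': 381.857, 'fy': 381.857, 'cx': 321.073, 'cy': 189.783, 'xyz': [373.068, 18.351, 930.651], 'rotation': [0.71, -0.698, 0.069, -0.061]}
{'fx': 436.728, 'fy': 436.728, 'cx': 314.369, 'cy': 197.56, 'xyz': [228.682, -887.648, 435.876], 'rotation': [0.824, -0.133, 0.096, -0.543]}
{'clock': 0.1, 'joints': array([-1.08640107e+00,  3.85480678e-01,  6.77937183e-03, -4.21933202e-04,
       -1.19401301e+00, -2.58613664e-01]), 'joint_vel': array([-0.00041135, -0.00134991,  0.00281938,  0.00026566,  0.00169725,
        0.00036991]), 'joint_efforts': array([-2.52094742e-04, -3.93317771e+01,  1.88929778e+01,  4.19794545e+00,
       -2.59683169e-03,  3.98306412e-06]), 'position': array([ 139.83845854, -608.67564122,  255.33886198]), 'ee_rot': array([-1.12573796e-01,  9.93642885e-01,  9.64760450e-04, -1.65416012e-04]), 'contact_force': array([ 0.74482076, -0.24172274,  0.31290389]), 'wrist_torque': array([-0.00558046, -0.02660817,  0.00276182]), 'grasp_force': 0.0, 'gripper_width': 85.35726849262493}
```

View pics/top0.png

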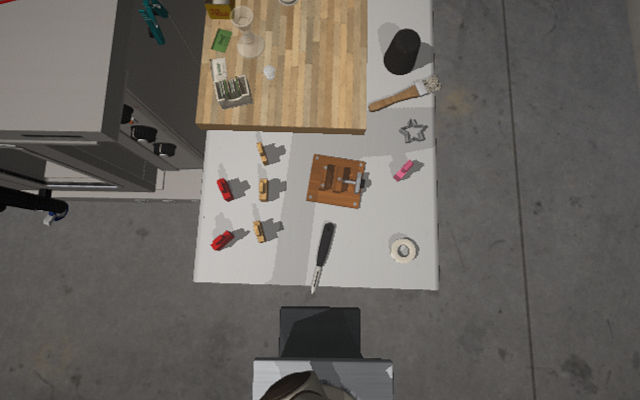

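View pics/side0.png

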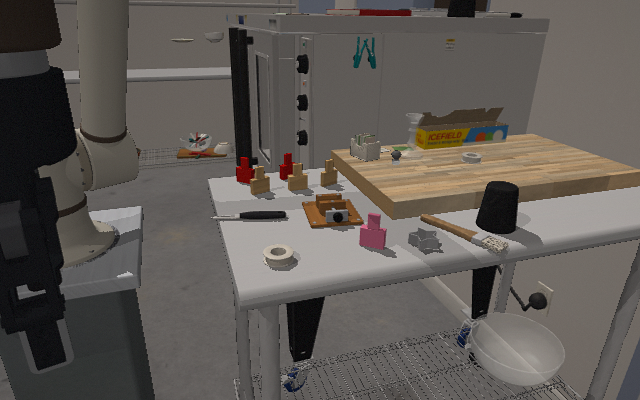

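The three wooden blocks are at top pixels (263,153), (264,189) and (260,231), and the guide is at (337,180). The look-alikes are red at (225,189) and (223,240) and pink at (403,170); I'll leave those alone. Next is a close crop.

Run:
```python
from h import *
crop('top0',210,130,300,250,6,'c1'); crop('top0',300,145,380,215,10,'c2')
a=cv2.imread('pics/c1.png'); a=cv2.resize(a,None,fx=5/6,fy=5/6)
b=cv2.resize(cv2.imread('pics/c2.png'),None,fx=.43,fy=.43); b=cv2.resize(cv2.imread('pics/top0.png')[145:215,305:375],None,fx=5,fy=5,interpolation=cv2.INTER_CUBIC)
o=np.zeros((600,800,3),np.uint8); o[:,:450]=a[:600]; o[:350,450:]=b; cv2.imwrite('pics/c12.png',o)
```

```text
(no output)
```

View pics/c12.png

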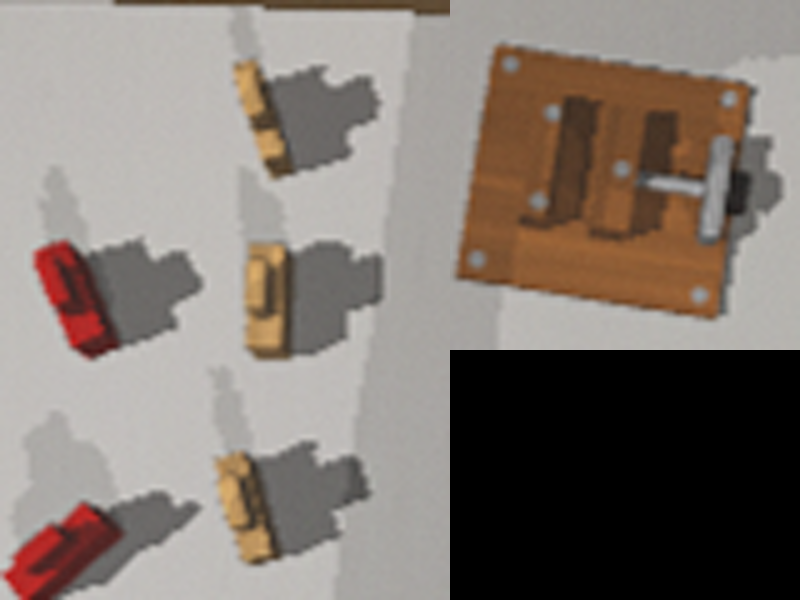

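```bash
cat >> h.py <<'E'
from scipy.spatial.transform import Rotation as Ro
def plan(tgt,yaw=None,step=50,down=True):
    """rows to reach tgt (mm), tool down; yaw=direction (deg, mod 180) of tool y axis in world"""
    s=arm.read_state(); R=Ro.from_quat(s['ee_rot']); p=np.array(s['position'])
    y=R.as_matrix()[:,1]; cur=np.degrees(np.arctan2(y[1],y[0]))
    x=R.as_matrix()[:,0]
    w=0 if yaw is None else (yaw-cur+90)%180-90
    d=np.array(tgt)-p
    print('pos',p.round(1),'yaw_y',round(cur,1),'tilt z',R.as_matrix()[:,2].round(3),'F',np.round(s['contact_force'],1),'w',round(s['gripper_width'],1),'g',round(s['grasp_force'],1),'t',round(s['clock'],1),'j6',round(s['joints'][5],2))
    print(' world d',d.round(1),'TOOL d before turn',(R.inv().apply(d)).round(1),'turn wz',round(-w,1), 'tool d after turn',((R*Ro.from_rotvec([0,0,np.radians(-w)])).inv().apply(d)).round(1))
E
python3 - <<'E'
from h import *
def g(x,y,z): return ray('top0',305+(x-450)/5,145+y/5,z)
for c in[(500,45),(752,85),(718,318),(458,278)]: print('board',g(*c,8))
for c in[(552,112),(538,200),(622,169)]: print('rivet',g(*c,36))
def b(x,y,z): return ray('top0',210+x/5,130+y/5,z)
for n,c in dict(far=[(240,62),(288,172),(262,110)],mid=[(268,245),(268,355),(263,290)],near=[(230,458),(262,560),(243,500)]).items():
  print(n,[b(*q,z) for q,z in zip(c,(40,40,71))])
plan([430,-20,330],90)
E
```

```text
board [635.6  27.    8. ]
board [617.4 -99.1   8. ]
board [499.9 -81.9   8. ]
board [517.3  45.3   8. ]
rivet [594.7   1.   36. ]
rivet [551.3   7.1  36. ]
rivet [567.2 -32.9  36. ]
far [array([652.8, 165.4,  40. ]), array([598.4, 139.9,  40. ]), array([620.1, 149. ,  71. ])]
mid [array([562.5, 147.9,  40. ]), array([509.5, 145.5,  40. ]), array([534.8, 144.7,  71. ])]
near [array([460.6, 161.1,  40. ]), array([413.7, 144.1,  40. ]), array([438.8, 149.4,  71. ])]
pos [ 139.8 -608.7  255.3] yaw_y 102.9 tilt z [-0.001  0.002 -1.   ] F [ 0.7 -0.2  0.3] w 85.4 g 0.0 t 0.1 j6 -0.26
 world d [290.2 588.7  74.7] TOOL d before turn [-414.5  509.   -73.7] turn wz 12.9 tool d after turn [-290.1  588.8  -73.7]
```

```bash
python3 -m pendant '[[-0.02,0.04,-0.005,0,0,6.45,0.05],[-0.02,0.04,-0.005,0,0,6.45,0.05],[-0.021,0.042,-0.005,0,0,0,0.05],[-0.021,0.042,-0.005,0,0,0,0.05],[-0.021,0.042,-0.005,0,0,0,0.05],[-0.021,0.042,-0.005,0,0,0,0.05],[-0.021,0.042,-0.005,0,0,0,0.05],[-0.021,0.042,-0.005,0,0,0,0.05],[-0.021,0.042,-0.005,0,0,0,0.05],[-0.021,0.042,-0.005,0,0,0,0.05],[-0.021,0.042,-0.005,0,0,0,0.05],[-0.021,0.042,-0.005,0,0,0,0.05]]'
python3 -m pendant '[[-0.021,0.042,-0.005,0,0,0,0.05],[-0.021,0.042,-0.005,0,0,0,0.05],[0,0,0,0,0,0,0.05]]'
python3 - <<'E'
from h import *
d=snap('wrist','w0'); print({k:np.round(d[k],3).tolist() for k in d if k!='image'}); plan([440,60,330],90)
print(proj('w0',[570,-5,8]),proj('w0',[535,147,40]),proj('w0',[625,152,40]),proj('w0',[437,152,40]))
E
```

```text
clock: 1.3
position: [375.6, -101.6, 316.6]
ee_rot: [-0.001, 1.0, 0.0, 0.0]
contact_force: [0.7, -0.6, 0.5]
gripper_width: 50.2
grasp_force: 0.0
clock: 1.6
position: [419.5, -15.6, 326.4]
ee_rot: [-0.003, 1.0, 0.0, 0.001]
contact_force: [-0.4, -1.5, -0.1]
gripper_width: 50.0
grasp_force: 0.0
{'fx': 341.828, 'fy': 341.828, 'cx': 320.164, 'cy': 199.428, 'xyz': [340.2, -16.293, 443.923], 'rotation': [0.696, 0.7, 0.113, 0.112]}
pos [418.2 -17.4 325.9] yaw_y 90.3 tilt z [-0.001 -0.    -1.   ] F [-0.6 -0.7 -0.3] w 49.7 g 0.0 t 1.6 j6 -1.92
 world d [21.8 77.4  4.1] TOOL d before turn [-22.2  77.3  -4.1] turn wz 0.3 tool d after turn [-21.8  77.4  -4.1]
[np.float64(326.9), np.float64(256.6)] [np.float64(444.4), np.float64(244.7)] [np.float64(440.2), np.float64(303.7)] [np.float64(458.3), np.float64(171.3)]
```

View pics/w0.png

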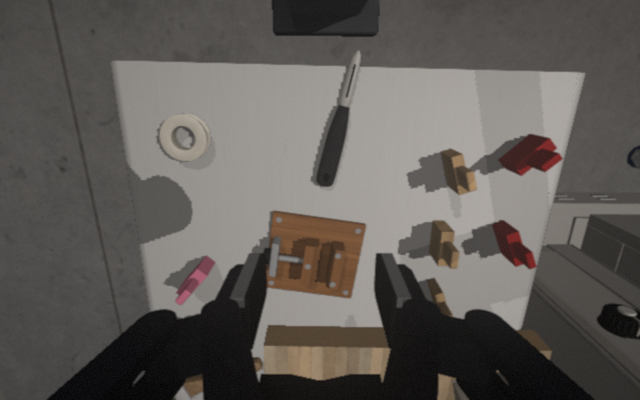

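```bash
python3 -m pendant '[[-0.033,0,0.03,0,0,0,0.05],[-0.033,0,0.03,0,0,0,0.05],[-0.033,0,0.03,0,0,0,0.05],[-0.033,0,0.03,0,0,0,0.05],[0,0,0.02,0,0,0,0.05],[0,0,0,0,0,0,0.05],[0,0,0,0,0,0,0.05]]'
python3 - <<'E'
from h import *
snap('wrist','w1'); plan([440,130,240],90); print(proj('w1',[570,-5,8]))
E
python3 -m pendant '[[0.02,0.03,-0.02,0,0,0,0.05],[0.02,0.03,-0.02,0,0,0,0.05],[0.02,0.03,-0.02,0,0,0,0.05],[0.02,0.03,0,0,0,0,0.05],[0.02,0.03,0,0,0,0,0.05],[0,0,0,0,0,0,0.05],[0,0,0,0,0,0,0.05]]'
python3 - <<'E'
from h import *
snap('wrist','w2'); plan([440,130,240],90); print(proj('w2',[535,147,40]),proj('w2',[625,152,40]),proj('w2',[437,152,40]))
a=cv2.imread('pics/w1.png')[60:320,160:480];b=cv2.imread('pics/w2.png')[60:320,160:480]
crop('w1',200,100,440,260,3.3,'w1c')
E
```

```text
clock: 2.35
position: [549.0, -20.4, 186.5]
ee_rot: [0.0, 1.0, -0.0, -0.0]
contact_force: [-0.2, -1.0, 0.5]
gripper_width: 49.8
grasp_force: 0.0
pos [549.5 -20.1 187.6] yaw_y 90.0 tilt z [ 0.002 -0.    -1.   ] F [-0.4 -0.9 -0.3] w 49.8 g 0.0 t 2.4 j6 -1.83
 world d [-109.5  150.1   52.4] TOOL d before turn [109.4 150.1 -52.6] turn wz 0.0 tool d after turn [109.4 150.1 -52.6]
[np.float64(337.2), np.float64(202.3)]
clock: 3.1
position: [449.2, 131.0, 248.4]
ee_rot: [-0.001, 1.0, 0.001, 0.002]
contact_force: [-0.4, -0.1, 0.5]
gripper_width: 49.9
grasp_force: 0.0
pos [449.5 130.5 248. ] yaw_y 90.1 tilt z [ 0.003  0.002 -1.   ] F [-0.4 -0.7  1. ] w 49.9 g 0.0 t 3.1 j6 -2.2
 world d [-9.5 -0.5 -8. ] TOOL d before turn [ 9.5 -0.5  7.9] turn wz 0.1 tool d after turn [ 9.5 -0.5  7.9]
[np.float64(334.7), np.float64(250.4)] [np.float64(337.9), np.float64(321.5)] [np.float64(341.4), np.float64(159.0)]
```

View pics/w1c.png

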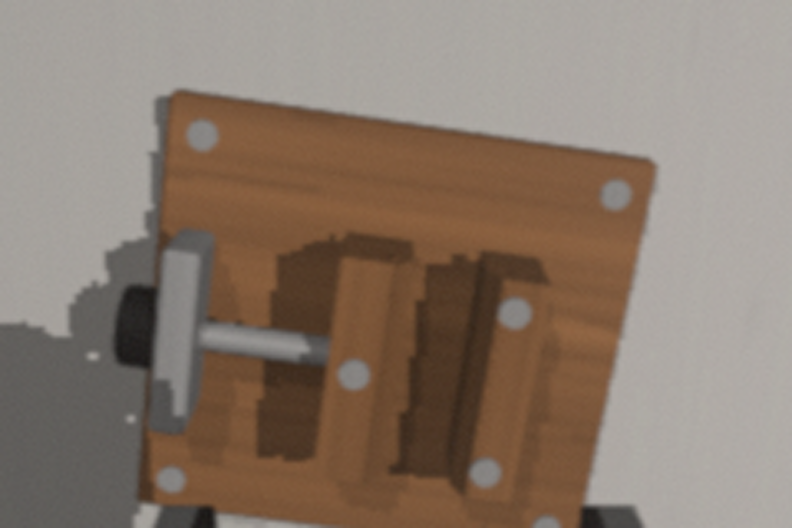

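View pics/w2.png

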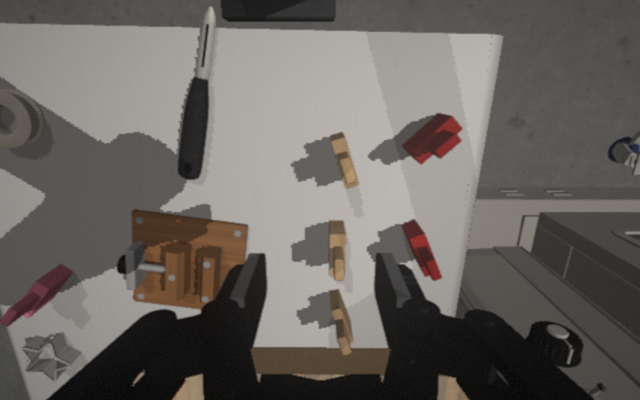

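Run:
```python
from h import *
g=lambda x,y,z: ray('w1',200+x/3.3,100+y/3.3,z)[:2]
C=[g(172,92,8),g(653,160,8)]; br=[g(203,135,8),g(615,194,8),g(171,479,8),]
print('corners',C,'brivets',br, 'edge r', g(653,170,8), g(585,505,8),'edge l',g(142,495,8))
yax=(C[1]-C[0]);print('len',np.linalg.norm(yax)); yax/=np.linalg.norm(yax); 
xax=np.array([yax[1],-yax[0]]); print('yaw',np.degrees(np.arctan2(xax[1],xax[0])))
# near edge is x=-60, corners at y=-87,43
o=(C[0]+C[1])/2+xax*60+yax*22; print('origin',o)
L=lambda p:np.round([(p-o)@xax,(p-o)@yax],1)
for n,c in dict(stopriv=(354,374,36),f1=(515,313,36),f2=(485,473,36),stoptopL=(342,258,36),stoptopR=(392,262,36),stopchR_low=(416,262,30),stopchR2=(388,470,30),fence_inner_low=(465,262,30),fence_top_inner=(503,280,36),fence_top_outer=(548,285,36),fn=(475,495,36),shadowfloorR=(478,262,8)).items(): print(n,L(g(*c)))
for p in br: print('b',L(p))
for z in(71,):
  for uv in[(446,262)]: pass
```

```text
corners [array([502.9, -78.6]), array([520.6,  47. ])] brivets [array([514. , -71.2]), array([529.7,  37.6]), array([613. , -85.8])] edge r [523.3  47.2] [621.5  34.3] edge l [618.2 -94.6]
len 126.84104225368065
yaw -8.021503058215414
origin [574.23293028  -2.38793739]
stopriv [  0.1 -29.3]
f1 [-21.5   8.5]
f2 [22.8  8.1]
stoptopL [-29.6 -36. ]
stoptopR [-30.3 -23.8]
stopchR_low [-29.6 -17.6]
stopchR2 [ 28.2 -16.7]
fence_inner_low [-31.3  -5.4]
fence_top_inner [-29.6   4. ]
fence_top_outer [-29.9  15.3]
fn [29.3  6.5]
shadowfloorR [-26.2   0.2]
b [-50.  -76.5]
b [-49.7  33.4]
b [ 50.  -77.2]
```

Run:
```python
from h import *
im=cv2.imread('pics/w2.png')
c=[cv2.resize(im[y:y+80,310:374],None,fx=4,fy=6,interpolation=cv2.INTER_CUBIC) for y in(122,212,282)]
cv2.imwrite('pics/c3.png',np.hstack(c))
```

```text
(no output)
```

View pics/c3.png

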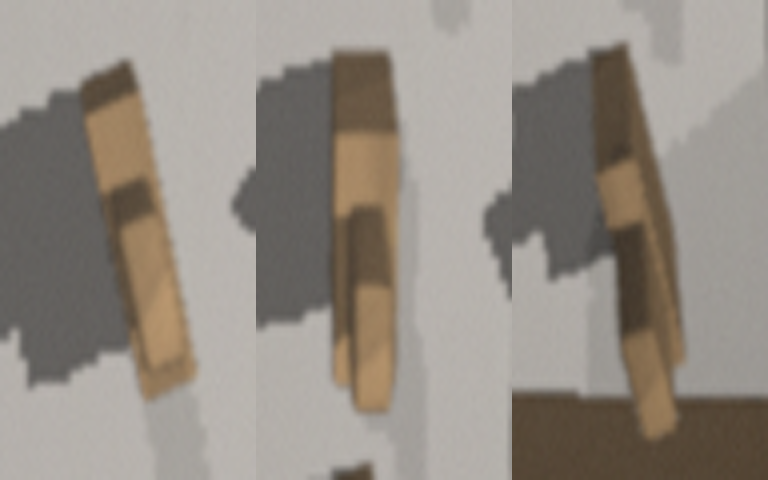

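Run:
```python
from h import *
def m(i,x,y,z): return ray('w2',310+(x-256*i)/4,(122,212,282)[i]+y/6,z)[:2]
print('mid plate',m(1,333,132,40),m(1,398,132,40),m(1,333,383,40),'tab',m(1,354,288,71),m(1,392,288,71),m(1,356,411,71),m(1,388,411,71))
print('near plate',m(0,86,115,40),m(0,140,93,40),m(0,145,397,40),m(0,196,375,40),'tab',m(0,122,222,71),m(0,155,203,71),m(0,153,368,71),m(0,186,358,71))
print('far plate',m(2,597,175,40),m(2,635,160,40),'tab',m(2,625,338,71),m(2,658,325,71),m(2,650,438,71),m(2,676,428,71))
plan([537,147,150],87)
```

```text
mid plate [516.1 141. ] [516.1 157.9] [565.6 141.6] tab [529.5 145.4] [529.5 154.6] [552.2 146.2] [552.2 154.1]
near plate [419.8 142.2] [416.3 154.9] [466.4 157.4] [462.6 170. ] tab [430.6 149.1] [427.7 156.3] [452.6 156.5] [451.1 163.9]
far plate [611.  144.3] [607.7 154.9] tab [621.9 150.8] [619.1 159.4] [643.6 157.9] [641.4 164.8]
pos [449.5 130.5 248. ] yaw_y 90.1 tilt z [ 0.003  0.002 -1.   ] F [-0.4 -0.7  1. ] w 49.9 g 0.0 t 3.1 j6 -2.2
 world d [ 87.5  16.5 -98. ] TOOL d before turn [-87.2  16.2  98.2] turn wz 3.1 tool d after turn [-86.2  20.9  98.2]
```

```bash
python3 -m pendant '[[-0.0305,0.0065,0.0325,0,0,-0.6,0.04],[-0.0305,0.0065,0.0325,0,0,0,0.04],[-0.0305,0.0065,0.0325,0,0,0,0.04],[0,0,0,0,0,0,0.04],[0,0,0.0,0,0,0,0.04],[0,0,0,0,0,0,0.04]]'
python3 - <<'E'
from h import *
snap('side','s1'); snap('wrist','w3'); plan([541,150,70],91)
a=cv2.imread('pics/s1.png')[130:230,220:400]; b=cv2.imread('pics/w3.png')[80:330,200:460]
cv2.imwrite('pics/c4.png',np.hstack([cv2.resize(a,(400,222),interpolation=cv2.INTER_CUBIC)[:,:400],np.zeros((222,1,3),np.uint8)]) if 0 else np.vstack([cv2.resize(a,(520,289),interpolation=cv2.INTER_CUBIC),cv2.resize(b,(520,500))[190:500]]))
E
```

```text
clock: 3.75
position: [541.1, 150.1, 150.3]
ee_rot: [-0.005, 1.0, 0.0, 0.001]
contact_force: [0.2, 0.6, 0.4]
gripper_width: 40.3
grasp_force: 0.0
pos [540.9 150.6 151.1] yaw_y 90.6 tilt z [ 0.003  0.002 -1.   ] F [ 0.2 -0.6  0.2] w 39.8 g 0.0 t 3.9 j6 -2.12
 world d [  0.1  -0.6 -81.1] TOOL d before turn [ 0.2 -0.7 81.1] turn wz -0.4 tool d after turn [ 0.2 -0.7 81.1]
```

View pics/c4.png

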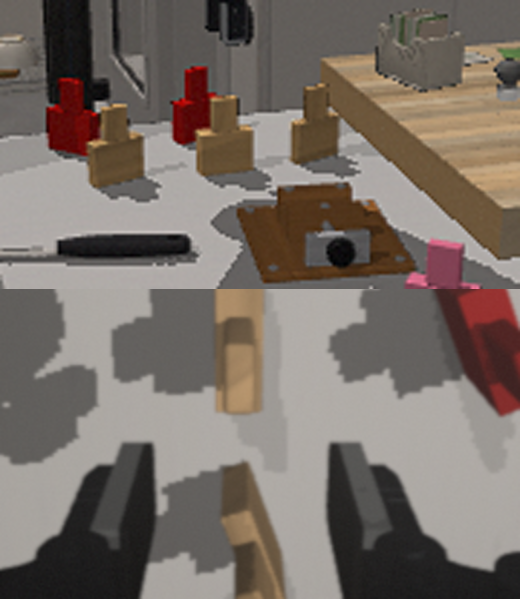

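Run:
```python
from h import *
f=lambda x,y,z: ray('w3',200+x/2,80+(190+y-289)/2,z)[:2]
print('tab near',f(223,346,71),f(255,346,71),'tab far',f(220,412,71),f(255,412,71),'plate',f(216,300,40),f(264,300,40))
print(proj('w3',[541,150,125]),proj('w3',[541,150,71]))
```

```text
tab near [529.8 145. ] [529.7 154.8] tab far [551.8 144.1] [551.7 155.1] plate [523.7 141.9] [523.6 158.5]
[np.float64(319.5), np.float64(263.6)] [np.float64(319.5), np.float64(220.6)]
```

Both views agree: the tab measures about 22 x 10 mm at (541,150) and the plate is 17 mm thick. It is the natural-wood thick block, so I'll grasp it.

```bash
python3 -m pendant '[[0,-0.0005,0.03,0,0,0,0.04],[0,0,0.03,0,0,0,0.04],[0,0,0.015,0,0,0,0.04],[0,0,0.005,0,0,0,0.04],[0,0,0,0,0,0,0.0],[0,0,0,0,0,0,0.0],[0,0,0,0,0,0,0.0],[0,0,0,0,0,0,0.0],[0,0,0,0,0,0,0.0],[0,0,0,0,0,0,0.0]]'
python3 -c "
from h import *
plan([541,150,130],91)"
```

```text
clock: 4.85
position: [541.6, 150.8, 70.6]
ee_rot: [-0.006, 1.0, 0.001, 0.001]
contact_force: [-1.9, -0.7, 6.9]
gripper_width: 8.8
grasp_force: 60.7
pos [541.6 150.8  70.6] yaw_y 90.7 tilt z [ 0.003  0.001 -1.   ] F [-1.9 -0.7  6.9] w 8.8 g 60.7 t 4.8 j6 -2.12
 world d [-0.6 -0.8 59.4] TOOL d before turn [  0.5  -0.7 -59.4] turn wz -0.3 tool d after turn [  0.5  -0.7 -59.4]
```

```bash
python3 -m pendant '[[0,0,-0.02,0,0,0,0],[0,0,-0.02,0,0,4.5,0],[0,0,-0.02,0,0,4.4,0],[-0.0108,-0.0312,0,0,0,0,0],[-0.0108,-0.0312,0,0,0,0,0],[-0.0108,-0.0312,0,0,0,0,0],[-0.0108,-0.0312,0,0,0,0,0],[-0.0108,-0.0312,0,0,0,0,0],[0,0,0,0,0,0,0],[0,0,0,0,0,0,0],[0,0,0,0,0,0,0]]'
python3 - <<'E'
from h import *
plan([572.9,-11.5,100],81.8); snap('wrist','w4'); snap('side','s2')
a=cv2.resize(cv2.imread('pics/w4.png')[110:330,220:430],None,fx=1.9,fy=2.7,interpolation=cv2.INTER_CUBIC)
b=cv2.resize(cv2.imread('pics/s2.png')[120:240,285:385],(400,594),interpolation=cv2.INTER_CUBIC)
cv2.imwrite('pics/c5.png',np.hstack([a,b])); print(a.shape)
E
```

```text
clock: 5.95
position: [571.7, -11.3, 128.9]
ee_rot: [0.072, 0.997, 0.0, 0.0]
contact_force: [-0.6, 0.0, -0.9]
gripper_width: 8.9
grasp_force: 59.7
pos [571.7 -11.3 128.9] yaw_y 81.8 tilt z [ 0.  0. -1.] F [-0.6  0.  -0.9] w 8.9 g 59.7 t 6.0 j6 -1.98
 world d [  1.2  -0.2 -28.9] TOOL d before turn [-1.2  0.  28.9] turn wz -0.0 tool d after turn [-1.2 -0.  28.9]
(594, 399, 3)
```

View pics/c5.png

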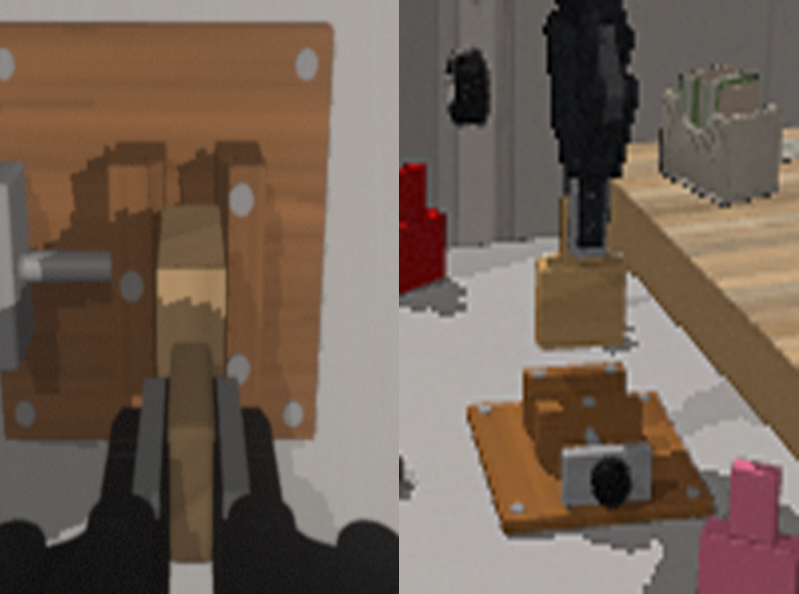

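Run:
```python
from h import *
f=lambda x,y,z: ray('w4',220+x/1.9,110+y/2.7,z)[:2]
Lc=np.array([(-50,33),(50,33),(-50,-77),(50,-77),(-22,8),(22,8)],float)
P=np.array([f(307,64,8),f(294,413,8),f(5,64,8),f(25,413,8),f(241,199,36),f(238,369,36)])
lm,pm=Lc.mean(0),P.mean(0); A=(P-pm).T@(Lc-lm); U,S,V=np.linalg.svd(A); R=U@np.diag([1,np.linalg.det(U@V)])@V
o=pm-R@lm; print('yaw',np.degrees(np.arctan2(R[1,0],R[0,0])),'o',o,'res',np.round((P-o)@R-Lc,1).tolist())
L=lambda p:np.round((p-o)@R,1)
print('stop riv',L(f(131,286,36)))
h=58.3
print('plate',L(f(158,267,h+40)),L(f(226,267,h+40)),'bottom near',L(f(163,206,h)),L(f(222,206,h)))
for w in(17.8,18.5): print(o+R@[0,-w/2])
print('tcp local',L(np.array([571.7,-11.3])))
```

```text
yaw -8.363053294249214 o [574.67867422  -2.24427073] res [[-0.1, 0.1], [-0.0, 0.5], [-0.0, 0.2], [0.1, -0.3], [-0.1, -0.3], [0.2, -0.2]]
stop riv [ -0.  -29.9]
plate [-27.5 -17.2] [-27.5  -0.7] bottom near [-26.8 -17.5] [-26.8   0.2]
[573.38421306 -11.04963105]
[573.33330729 -11.39590927]
tcp local [-1.6 -9.4]
```

```bash
python3 -m pendant '[[-0.002,0,0.01,0,0,-0.2,0],[0,0,0.01,0,0,0,0],[0,0,0.005,0,0,0,0],[0,0,0.005,0,0,0,0],[0,0,0,0,0,0,0],[0,0,0,0,0,0,0]]'
python3 -m pendant '[[0,0,0.003,0,0,0,0],[0,0,0.003,0,0,0,0],[0,0,0,0,0,0,0]]'
```

```text
clock: 6.65
position: [573.8, -12.2, 98.7]
ee_rot: [0.07, 0.998, -0.0, -0.0]
contact_force: [-0.5, 0.5, 0.0]
gripper_width: 9.1
grasp_force: 59.7
clock: 6.95
position: [573.5, -12.3, 92.5]
ee_rot: [0.07, 0.998, -0.0, -0.0]
contact_force: [0.4, -0.8, -0.5]
gripper_width: 9.0
grasp_force: 59.7
```

It is already inside the parallel section with no contact force. I'll continue down slowly.

```bash
python3 -m pendant '[[0,0.0005,0.003,0,0,0,0],[0,0,0.003,0,0,0,0],[0,0,0.002,0,0,0,0],[0,0,0.002,0,0,0,0],[0,0,0,0,0,0,0]]'
python3 -m pendant '[[0,0,0.001,0,0,0,0],[0,0,0.001,0,0,0,0],[0,0,0,0,0,0,0],[0,0,0,0,0,0,0]]'
```

```text
clock: 7.45
position: [573.6, -11.7, 82.4]
ee_rot: [0.07, 0.998, -0.0, -0.0]
contact_force: [-0.1, -0.4, -0.6]
gripper_width: 8.5
grasp_force: 59.7
clock: 7.85
position: [573.8, -11.7, 80.8]
ee_rot: [0.07, 0.998, -0.0, 0.0]
contact_force: [0.3, -0.5, -0.5]
gripper_width: 9.0
grasp_force: 59.7
```

```bash
python3 -m pendant '[[0,0,0.001,0,0,0,0],[0,0,0.0005,0,0,0,0],[0,0,0,0,0,0,0],[0,0,0,0,0,0,0]]'
python3 -m pendant '[[0,0,0.0005,0,0,0,0],[0,0,0,0,0,0,0],[0,0,0,0,0,0,0]]'
```

```text
clock: 8.25
position: [573.8, -11.7, 79.3]
ee_rot: [0.07, 0.998, -0.0, -0.0]
contact_force: [0.1, 0.8, -1.4]
gripper_width: 8.9
grasp_force: 59.7
clock: 8.55
position: [573.8, -11.7, 78.8]
ee_rot: [0.07, 0.998, -0.0, -0.0]
contact_force: [-0.5, 0.1, -1.1]
gripper_width: 9.1
grasp_force: 59.7
```

```bash
python3 -m pendant '[[0,0,0.0004,0,0,0,0],[0,0,0,0,0,0,0],[0,0,0,0,0,0,0]]' | grep -E 'pos|contact'
python3 -m pendant '[[0,0,0.0003,0,0,0,0],[0,0,0,0,0,0,0],[0,0,0,0,0,0,0]]'| grep -E 'pos|contact'
```

```text
position: [573.9, -11.7, 78.7]
contact_force: [-1.5, -0.2, 2.0]
position: [573.9, -11.7, 78.7]
contact_force: [-1.8, -0.2, 4.3]
```

It touched the floor at the expected height (TCP 78.7) with about 4 N. I'll release and retreat.

```bash
python3 -m pendant '[[0,0,0,0,0,0,0.03],[0,0,0,0,0,0,0.03],[0,0,0,0,0,0,0.03],[0,0,0,0,0,0,0.03],[0,0,-0.02,0,0,0,0.03],[0,0,-0.03,0,0,0,0.03],[0,0,-0.04,0,0,0,0.03],[0.03,0,-0.04,0,0,0,0.03],[0.03,0,-0.02,0,0,0,0.03],[0,0,0,0,0,0,0.03],[0,0,0,0,0,0,0.03]]'
python3 - <<'E'
from h import *
snap('wrist','w5'); snap('side','s3')
a=cv2.resize(cv2.imread('pics/w5.png')[120:330,230:440],(400,400),interpolation=cv2.INTER_CUBIC)
b=cv2.resize(cv2.imread('pics/s3.png')[140:240,240:400],(400,250),interpolation=cv2.INTER_CUBIC)
o=np.zeros((400,800,3),np.uint8);o[:,:400]=a;o[:250,400:]=b;cv2.imwrite('pics/c6.png',o)
E
```

```text
clock: 10.25
position: [514.3, -3.1, 228.7]
ee_rot: [0.07, 0.998, 0.0, 0.001]
contact_force: [0.5, -0.5, -0.6]
gripper_width: 30.0
grasp_force: 0.0
```

View pics/c6.png

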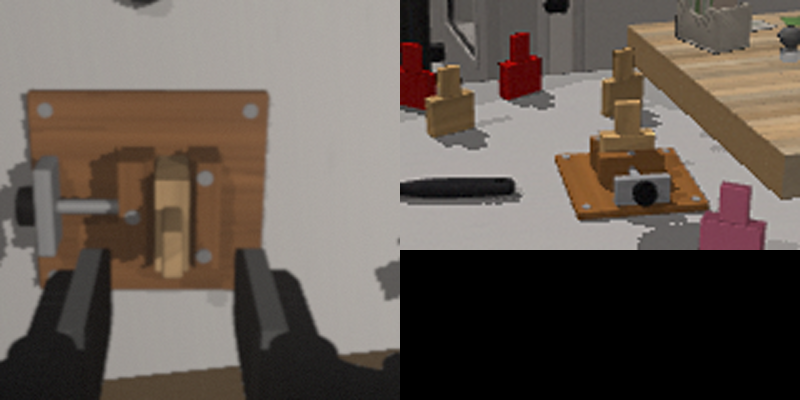

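The block stands upright in the slot, with its tab at crop (172,245) and centred against the fence rivets at (205,178) and (203,257). The other two blocks are standing untouched.

```bash
python3 -c "
from h import *
print(arm.job_done())"
```

```text
the job is handed in; nothing more can be done
None
```

The thick (17 mm) block slid into the slot without force and is seated on the floor, upright, about midway along and released; being the thickest and fitting, it was the only one tried, the other two stand untouched, and the job is handed in.

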